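# Put the ink bottles back in the station caddy

## Task

Tidy the tattoo station: stand the four ink bottles with pointed nozzles in the caddy, each upright in the cell made to its shape (thick round in the big round cell, slim round in the small round one, square in the square one, flat oblong in the oblong one). Set each down on the cell's floor without dropping or tipping it over. The two bottles with wide flat lids do not belong there: leave them standing where they are.

Things in the scene. Friction and masses are not known exactly. Their poses are not given: they have to be found in the camera images.
- thick_round_center (a point): Thick round ink bottle, loose: white body 42 mm in diameter, 62 mm high (straight sides to 54 mm), black pointed nozzle on top (collar 21 mm across and 8 mm high, then a cone to a 5 mm tip, 30 mm in all); 92 mm high in all, 60 to 120 g. This point is on its upright axis half-way up, 46 mm above its underside; z along the axis to the nozzle.
- slim_round_center (a point): Slim round ink bottle, loose: white body 26 mm in diameter, 56 mm high (straight sides to 48 mm), black pointed nozzle on top (collar 21 mm across and 8 mm high, then a cone to a 5 mm tip, 30 mm in all); 86 mm high in all, 25 to 55 g. This point is on its upright axis half-way up, 43 mm above its underside; z along the axis to the nozzle.
- square_center (a point): Square ink bottle, loose: white body 36 x 36 mm and 62 mm high, upright flat sides, black pointed nozzle on top (collar 21 mm across and 8 mm high, then a cone to a 5 mm tip, 30 mm in all); 92 mm high in all, 55 to 110 g. This point is on its upright axis half-way up, 46 mm above its underside; x and y square to the sides, z to the nozzle.
- oblong_center (a point): Flat oblong ink bottle, loose: white body 58 mm (its x) by 26 mm (its y) and 62 mm high, upright flat sides, black pointed nozzle on top (collar 21 mm across and 8 mm high, then a cone to a 5 mm tip, 30 mm in all); 92 mm high in all, 55 to 110 g. This point is on its upright axis half-way up, 46 mm above its underside; z to the nozzle.
- lidded_round_center (a point): Look-alike to be left alone, loose: round white bottle 42 mm in diameter with a flat black lid as wide as the bottle (44 mm across, 14 mm high) and no nozzle; 76 mm high in all. This point is on its upright axis half-way up, 38 mm above its underside; z up.
- lidded_oblong_center (a point): Look-alike to be left alone, loose: oblong white bottle 58 mm (its x) by 26 mm (its y) with a flat black oblong lid as large as the bottle (60 x 28 x 14 mm) and no nozzle; 76 mm high in all. This point is on its upright axis half-way up, 38 mm above its underside; z up.
- cell_big_round: The big round cell. Grey block 91 x 79 x 20 mm, one of four set as a 2 x 2 caddy in a steel tray fixed to the bench (low rim; places vary; one common yaw). In its middle, open at the top, is a round hole 58 mm in diameter, 17 mm deep; the dark inner floor lies 3 mm above the origin and the top face 20 mm above it. The origin is the centre of the block's underside, about 3 mm above the bench; z up, x along the 91 mm side.
- cell_small_round: The small round cell. Grey block 91 x 79 x 20 mm, one of four set as a 2 x 2 caddy in a steel tray fixed to the bench (low rim; places vary; one common yaw). In its middle, open at the top, is a round hole 42 mm in diameter, 17 mm deep; the dark inner floor lies 3 mm above the origin and the top face 20 mm above it. The origin is the centre of the block's underside, about 3 mm above the bench; z up, x along the 91 mm side.
- cell_square: The square cell. Grey block 91 x 79 x 20 mm, one of four set as a 2 x 2 caddy in a steel tray fixed to the bench (low rim; places vary; one common yaw). In its middle, open at the top, is a square hole 52 x 52 mm, sides along x and y, 17 mm deep; the dark inner floor lies 3 mm above the origin and the top face 20 mm above it. The origin is the centre of the block's underside, about 3 mm above the bench; z up, x along the 91 mm side.
- cell_oblong: The oblong cell. Grey block 91 x 79 x 20 mm, one of four set as a 2 x 2 caddy in a steel tray fixed to the bench (low rim; places vary; one common yaw). In its middle, open at the top, is an oblong hole 74 mm (along x) by 42 mm (along y), 17 mm deep; the dark inner floor lies 3 mm above the origin and the top face 20 mm above it. The origin is the centre of the block's underside, about 3 mm above the bench; z up, x along the 91 mm side.
Mind the look-alikes: they are no part of the job. What is shaped like the part that bears oblong_center but orange or pink is not meant.

How it is judged (in metres and radians):
At the end, for the whole second after the job is handed in: Each nozzle bottle stands on the floor of the cell of its own shape (centre within 15 mm of the cell's centre, not more than 5 mm above resting height, within 0.12 rad of upright), released and at rest; both flat-lidded bottles stand upright within 25 mm of where they began (horizontal distance between thick_round_center and cell_big_round below 0.015 m and z of thick_round_center in the frame of cell_big_round below 0.054 m and angle between each of thick_round_center, slim_round_center, square_center, oblong_center, lidded_round_center, lidded_oblong_center's own z axis and vertical below 0.12 rad and linear speed of each of thick_round, slim_round, square, oblong below 0.02 m/s and angular speed of each of thick_round, slim_round, square, oblong below 0.2 rad/s and horizontal distance between slim_round_center and cell_small_round below 0.015 m and z of slim_round_center in the frame of cell_small_round below 0.051 m and horizontal distance between square_center and cell_square below 0.015 m and z of square_center in the frame of cell_square below 0.054 m and horizontal distance between oblong_center and cell_oblong below 0.015 m and z of oblong_center in the frame of cell_oblong below 0.054 m and distance of each of lidded_round_center, lidded_oblong_center from where it was at the start of the episode below 0.025 m); the robot touches nothing.
It fails at once if an ink bottle is tipped over (past 0.8 rad) (angle between any of thick_round_center, slim_round_center, square_center, oblong_center's own z axis and vertical above 0.8 rad).
It fails at once if an ink bottle is dropped: in the air more than 50 mm above its standing height with no finger on it ((height (world z) of thick_round_center above 0.096 m and contact force between the fingers and thick_round below 0.02 N) or (height (world z) of slim_round_center above 0.093 m and contact force between the fingers and slim_round below 0.02 N) or (height (world z) of square_center above 0.096 m and contact force between the fingers and square below 0.02 N) or (height (world z) of oblong_center above 0.096 m and contact force between the fingers and oblong below 0.02 N)).
It fails at once if a flat-lidded bottle is shifted more than 40 mm or tipped ((distance of lidded_round_center from where it was at the start of the episode above 0.04 m or angle between lidded_round_center's own z axis and vertical above 0.5 rad) or (distance of lidded_oblong_center from where it was at the start of the episode above 0.04 m or angle between lidded_oblong_center's own z axis and vertical above 0.5 rad)).
It also fails if it takes over 104 s, if anything falls off the work surface, if the arm or the gripper's body presses on something with over 40 N, if the wrist force passes 120 N, or if a joint passes its speed limit or range.

## Robot

A 7-joint arm with a two-finger parallel gripper is mounted at the origin on the work surface. World frame = base frame: x ahead of the robot, y to its left, z up, the work surface at z = 0. Lengths are in mm, angles in rad, forces in N, time in s.
With the tool pointing down it reaches from about 350 to 900 mm from the base axis. Payload 7.2 kg.
Tool frame: the origin (TCP) lies between the finger pads; the fingertips stand 19 mm ahead of it and the grasp point (between the pads) is the TCP; x points along the fingers, y is the direction in which the jaws open and shut, and the axes are right-handed (so a half turn about x gives the same grasp; the last joint's range is limited). The gripper opens to 88 mm and grips with 3 to 60 N. Pads are 20 mm wide; open, the fingers measure 115 mm over their backs; the gripper's body (75 mm by 178 mm) begins 61 mm behind the grasp point.
Start: joints at [1.223, 0.411, -0.013, 1.596, 0.006, 1.134, -0.082], TCP at [172.59, -600.7, 241.653] pointing down, gripper open.
Joint ranges: [-2.95, 2.95], [-0.29, 1.99], [-1.47, 1.44], [0.14, 2.54], [-1.03, 4.17], [0.13, 1.85], [-2.86, 2.86]. Speed limits (rad/s): [2.39, 2.39, 3.01, 3.01, 3.14, 3.14, 3.14].

## Interface

Orientations are given as [roll, pitch, yaw] about the fixed x, y, z axes, in that order (R = Rz(yaw) Ry(pitch) Rx(roll)).
In Python, from rig import get_state, camera, workorder gives the robot as it stands.
- The arm moves only by the shell command python3 -m jog 'ROWS'. ROWS is JSON, a list of rows, each an object of numbers: "dx", "dy", "dz": the shift along the tool's x, y, z in m; "rx", "ry", "rz": the turn, a rotation vector about the tool's x, y, z in degrees; "jaw": the finger opening in m, from 0 to 0.0878. In form: [{"dx": .., "dy": .., "dz": .., "rx": .., "ry": .., "rz": .., "jaw": ..}, ...]. A call has 1 to 8 rows; each row is the pose to reach, as a shift and turn from the pose measured when the call began, along the tool's axes at that moment; what a row does not reach only later rows make up. A row lasts 1/10 s, in which the tool goes at most 50 mm and 8.59 degrees, less where a joint would pass 70% of its speed; a pose out of reach is approached as far as the arm can. A call with a gripper value outside its range is refused whole. The fingers move at their own pace and stop on an object; the grip force is fixed at half the most. Time passes only in rows, so rows that repeat a pose let the fingers close. It gives the time, the measured TCP pose, the force and the opening at its end, in the units of the state.
- get_state(): the state, without advancing time (a new reading comes with each control period).
- camera(name): name is "scene" or "top" or "wrist"; returns a dict with "color" (420x560x3 uint8, blue, green, red), "mtx" (3x3 intrinsics, pixels), "T" (4x4, takes a point from camera to world coordinates). Camera axes: x right, y up, looking along -z (the intrinsics and any distortion apply to the point x, -y, -z); pixel columns grow to the right and rows downward; lengths in mm; the calibration is good to about 2 mm. A picture is of the moment at which its call begins. There is no depth.
- workorder.job_done(): hands the job in, once; it reports no verdict.
The state is a dict: "time": time; "qpos": joint angles; "qvel": joint speeds; "effort": joint torques, N m; "tool_pos": TCP position; "tool_rot": TCP orientation; "force": force on the tool from outside, world axes, zero at the start; "moment": the same for the moment, N m; "opening": finger opening in mm.
Only numpy, scipy, OpenCV 4.12 (cv2) and the standard library are available. Lean on these libraries where they do the work, as an engineer would, in place of code of your own. Each camera call takes 0.05 s, during which the arm holds its last target.

## Working session

There is one attempt and no reset: what is moved stays moved. The work goes in short steps, Python scripts to look and compute and a shell command to move; the robot and the scene stay as the last step left them, time stands still between calls to the robot, and variables do not carry over. Pictures are saved under pics/ and viewed, and the job is handed in when it is done.

```bash
ls; mkdir -p pics; python3 - <<'E'
from rig import get_state,camera
import cv2
s=get_state()
for k,v in s.items(): print(k,v)
for n in("scene","top","wrist"):
    c=camera(n); cv2.imwrite(f"pics/{n}0.png",c["color"]); print(n,c["mtx"],c["T"],[k for k in c])
E
```

```text
pics
time 0.0
qpos [ 1.22280229  0.41190417 -0.01271346  1.59705606  0.00561051  1.13427765
 -0.08221568]
qvel [-0.00041356  0.0009055   0.00108667 -0.00218065  0.00071099 -0.00024235
  0.00070788]
effort [-2.77855370e-04 -5.87950945e+01  6.41688276e-01 -2.91068655e+01
 -5.37783676e-02  1.83713087e-02  1.34073603e-04]
tool_pos [ 172.4254072  -600.2475246   240.80146259]
tool_rot [-1.49429903  1.56918679  1.92710245]
force [-0.01909923 -0.41619549 -0.223601  ]
moment [-0.01281033  0.0099432   0.02871357]
opening 87.48710806669193
scene [[423.94213164   0.         282.80433036]
 [  0.         423.94213164 212.6364116 ]
 [  0.           0.           1.        ]] [[ 1.90556140e-01 -7.31224503e-01  6.54980216e-01  1.05917047e+03]
 [ 9.81657654e-01  1.46049735e-01 -1.22546828e-01 -9.88324317e+01]
 [-6.05044366e-03  6.66318393e-01  7.45642804e-01  6.68257918e+02]
 [ 0.00000000e+00  0.00000000e+00  0.00000000e+00  1.00000000e+00]] ['color', 'mtx', 'T']
top [[489.26850038   0.         286.6671594 ]
 [  0.         489.26850038 208.64710934]
 [  0.           0.           1.        ]] [[ 2.78538522e-02  9.97014174e-01 -7.20201304e-02  4.47345893e+02]
 [-9.99557781e-01  2.85303969e-02  8.38203719e-03  1.26059144e+01]
 [ 1.04117728e-02  7.17548097e-02  9.97367957e-01  1.08521421e+03]
 [ 0.00000000e+00  0.00000000e+00  0.00000000e+00  1.00000000e+00]] ['color', 'mtx', 'T']
wrist [[305.09784018   0.         276.91605351]
 [  0.         305.09784018 211.98604017]
 [  0.           0.           1.        ]] [[ 2.77594293e-01  9.28690210e-01  2.45918488e-01  2.38836750e+02]
 [-9.60697889e-01  2.68608431e-01  7.00648041e-02 -5.82232787e+02]
 [-9.87281706e-04 -2.55702962e-01  9.66754892e-01  3.84019681e+02]
 [ 0.00000000e+00  0.00000000e+00  0.00000000e+00  1.00000000e+00]] ['color', 'mtx', 'T']
```

View pics/top0.png

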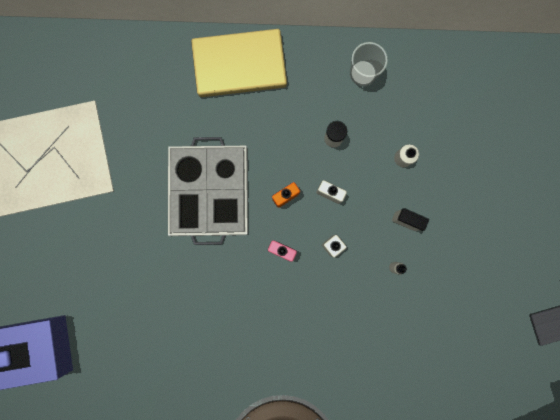

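View pics/scene0.png

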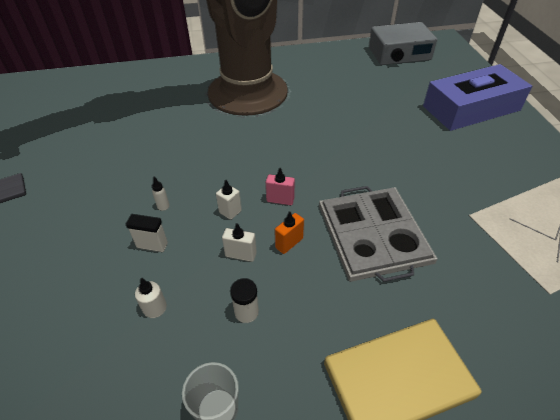

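View pics/wrist0.png

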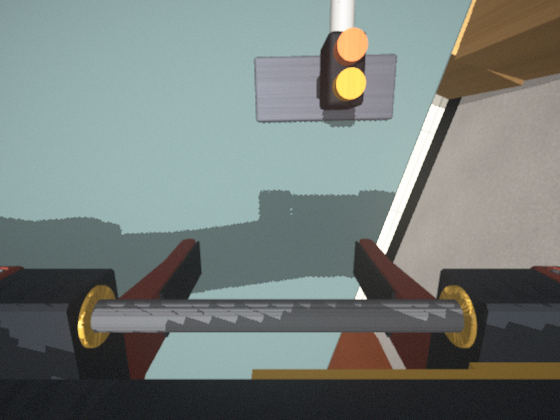

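The top view shows the targets at pixels: thick round (409,155), slim (401,268), square (335,246) and oblong (333,190). The lidded bottles are at (336,132) and (413,220). The cells are big round (189,169), small round (226,169), oblong (189,211) and square (226,211). Next I measure them.

```bash
cat > h.py <<'E'
import numpy as np, cv2
from scipy.spatial.transform import Rotation as R
from rig import get_state,camera
def ray(c,u,v):
    K=c["mtx"];T=c["T"]
    d=np.array([(u-K[0,2])/K[0,0],-(v-K[1,2])/K[1,1],-1.])
    return T[:3,3],T[:3,:3]@d
def onz(c,u,v,z):
    o,d=ray(c,u,v); return o+d*(z-o[2])/d[2]
def proj(c,p):
    T=c["T"];q=T[:3,:3].T@(np.array(p,float)-T[:3,3]);K=c["mtx"]
    return K[0,0]*q[0]/-q[2]+K[0,2],K[1,1]*-q[1]/-q[2]+K[1,2]
def tool(s=None):
    s=s or get_state()
    return np.array(s["tool_pos"]),R.from_euler("xyz",s["tool_rot"]).as_matrix()
def rowto(p,jawyaw,s=None):
    """row for TCP at p, pointing down, jaw axis (tool y) at yaw (mod pi, nearest)"""
    p0,M=tool(s); cur=np.arctan2(M[1,1],M[0,1])
    dy=(jawyaw-cur+np.pi/2)%np.pi-np.pi/2
    a=cur+dy; X=np.array([0,0,-1.]);Y=np.array([np.cos(a),np.sin(a),0]);G=np.c_[X,Y,np.cross(X,Y)]
    d=M.T@(np.array(p)-p0)/1000; r=np.degrees(R.from_matrix(M.T@G).as_rotvec())
    return "d %.4f %.4f %.4f  r %.2f %.2f %.2f"%(*d,*r)
def tri(c1,p1,c2,p2):
    o1,d1=ray(c1,*p1);o2,d2=ray(c2,*p2)
    A=np.c_[d1,-d2];t=np.linalg.lstsq(A,o2-o1,rcond=None)[0]
    a=o1+d1*t[0];b=o2+d2*t[1];return (a+b)/2,np.linalg.norm(a-b)
E
python3 - <<'E'
from h import *
p,M=tool();print(M.round(3))
t=camera("top");im=t["color"]
for n,(x0,x1,y0,y1) in {"cad":(160,255,130,250),"bot":(260,440,110,290)}.items():
    k=6 if n=="cad" else 4
    k=5 if n=="cad" else 3.3
    cv2.imwrite(f"pics/{n}.png",cv2.resize(im[y0:y1,x0:x1],None,fx=k,fy=k,interpolation=cv2.INTER_CUBIC))
s=camera("scene")
cv2.imwrite("pics/sbot.png",cv2.resize(s["color"][160:330,110:310],None,fx=3.5,fy=3.5,interpolation=cv2.INTER_CUBIC))
for n,u,v,z in[("thick",409,153,75),("slim",401,268,70),("sq",335,246,75),("obl",333,190,75),("lr",336,131,76),("lo",413,220,76),
 ("big",189,169,23),("small",226,169,23),("cobl",189,211,23),("csq",226,211,23),("orange",286,194,75),("pink",282,251,75)]:
    print(n,onz(t,u,v,z).round(1))
E
```

```text
[[-0.     0.276 -0.961]
 [ 0.001 -0.961 -0.276]
 [-1.    -0.001  0.   ]]
thick [ 644.3 -248.6   75. ]
slim [ 404.4 -235.6   70. ]
sq [446.  -97.6  75. ]
obl [561.9 -91.   75. ]
lr [686.1 -94.6  76. ]
lo [ 504.1 -258.    76. ]
big [604.8 219.4  23. ]
small [607.1 138.7  23. ]
cobl [512.9 215.5  23. ]
csq [515.2 135.3  23. ]
orange [550.7   6.3  75. ]
pink [432.7  11.3  75. ]
```

View pics/cad.png

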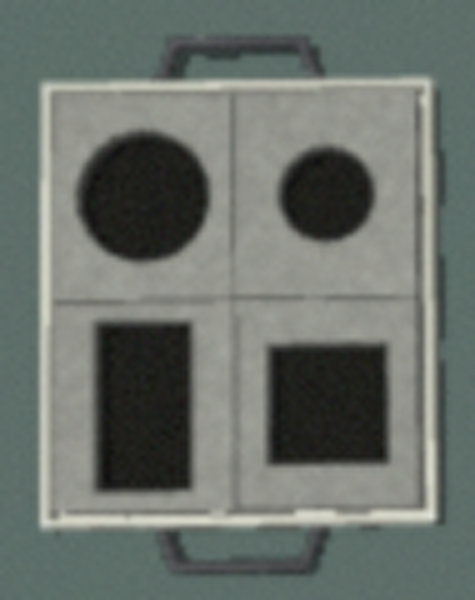

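View pics/bot.png

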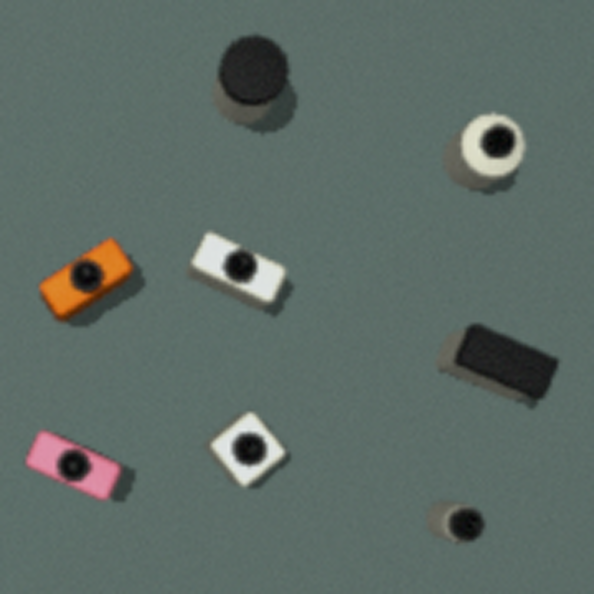

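View pics/sbot.png

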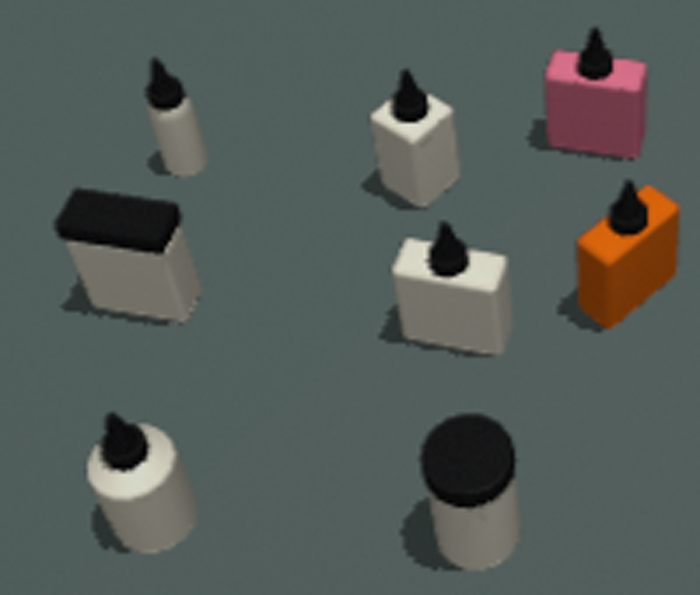

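```bash
cat > meas.py <<'E'
from h import *
t=camera("top");im=t["color"];k=4
def crop(u,v,r):
    x0,y0=u-r,v-r
    return cv2.resize(im[y0:y0+2*r,x0:x0+2*r],None,fx=k,fy=k,interpolation=cv2.INTER_CUBIC),x0,y0
def back(p,x0,y0): return (p[0]+.5)/k-.5+x0,(p[1]+.5)/k-.5+y0
def blob(m,best=None):
    cs,_=cv2.findContours(m.astype(np.uint8),cv2.RETR_EXTERNAL,cv2.CHAIN_APPROX_NONE)
    c0=np.array(m.shape)[::-1]/2
    cs=[c for c in cs if cv2.contourArea(c)>150]
    return min(cs,key=lambda c:np.linalg.norm(c.reshape(-1,2).mean(0)-c0))
print("cells")
for n,u,v,r in[("big",189,169,20),("small",226,169,16),("cobl",189,211,22),("csq",226,211,18)]:
    g,x0,y0=crop(u,v,r); c=blob(g.max(2)<75); M=cv2.moments(c)
    a,b=back((M["m10"]/M["m00"],M["m01"]/M["m00"]),x0,y0)
    rect=cv2.minAreaRect(c);bx=[onz(t,*back(q,x0,y0),23)[:2] for q in cv2.boxPoints(rect)]
    e=[bx[1]-bx[0],bx[2]-bx[1]]
    print(n,onz(t,a,b,23).round(1),[(round(np.linalg.norm(q),1),round(np.degrees(np.arctan2(q[1],q[0]))%180,1)) for q in e])
print("bottles")
for n,u,v,r,z in[("thick",409,153,13,70),("slim",401,268,10,64),("sq",335,246,14,70),("obl",333,190,16,70),("lr",336,131,16,76),("lo",413,220,20,76)]:
    g,x0,y0=crop(u,v,r); c=blob(g.max(2)<60)
    (cx,cy),rad=cv2.minEnclosingCircle(c);M=cv2.moments(c)
    a,b=back((M["m10"]/M["m00"],M["m01"]/M["m00"]),x0,y0)
    print(n,"nozzle cen",onz(t,a,b,z).round(1),"circ",onz(t,*back((cx,cy),x0,y0),z).round(1),"rad mm",round(rad/k*(1085-z)/489,1))
    if n in("sq","obl","thick"):
        m=(g.min(2)>150);m=cv2.morphologyEx(m.astype(np.uint8),cv2.MORPH_CLOSE,np.ones((45,45)));c=blob(m)
        zz=62
    elif n=="lo": zz=76
    else: continue
    rect=cv2.minAreaRect(c);bx=[onz(t,*back(q,x0,y0),zz)[:2] for q in cv2.boxPoints(rect)]
    e=[bx[1]-bx[0],bx[2]-bx[1]]
    print("   top",np.mean(bx,0).round(1),[(round(np.linalg.norm(q),1),round(np.degrees(np.arctan2(q[1],q[0]))%180,1)) for q in e])
E
python3 meas.py
```

```text
cells
big [604.9 221.   23. ] [(np.float64(55.9), np.float64(137.4)), (np.float64(55.9), np.float64(46.7))]
small [608.3 141.2  23. ] [(np.float64(39.8), np.float64(118.6)), (np.float64(39.8), np.float64(28.3))]
cobl [513.1 217.2  23. ] [(np.float64(40.7), np.float64(91.7)), (np.float64(72.4), np.float64(2.3))]
csq [516.2 137.3  23. ] [(np.float64(51.1), np.float64(91.7)), (np.float64(51.2), np.float64(2.0))]
bottles
thick nozzle cen [ 646.3 -253.3   70. ] circ [ 646.4 -253.4   70. ] rad mm 9.8
   top [ 648.  -250.9] [(np.float64(54.8), np.float64(91.7)), (np.float64(55.2), np.float64(0.5))]
slim nozzle cen [ 403.1 -237.1   64. ] circ [ 403.3 -237.1   64. ] rad mm 10.4
sq nozzle cen [446.7 -98.5  70. ] circ [446.7 -98.5  70. ] rad mm 8.9
   top [447.  -98.2] [(np.float64(50.8), np.float64(133.7)), (np.float64(50.4), np.float64(43.7))]
obl nozzle cen [562.1 -90.6  70. ] circ [562.  -90.8  70. ] rad mm 8.9
   top [557.3 -88.8] [(np.float64(39.0), np.float64(161.1)), (np.float64(75.6), np.float64(71.1))]
lr nozzle cen [685.4 -95.8  76. ] circ [685.4 -96.6  76. ] rad mm 22.6
lo nozzle cen [ 505.6 -257.9   76. ] circ [ 506.  -257.7   76. ] rad mm 32.0
   top [ 505.2 -257.6] [(np.float64(31.1), np.float64(156.0)), (np.float64(61.3), np.float64(66.7))]
```

```bash
cat >> meas.py <<'E'
print("--- refine")
for n,u,v,r in[("thick",409,153,20),("sq",335,246,16),("obl",333,190,20)]:
    g,x0,y0=crop(u,v,r); c=blob(g.min(2)>165)
    rect=cv2.minAreaRect(c);bx=[onz(t,*back(q,x0,y0),62)[:2] for q in cv2.boxPoints(rect)]
    e=[bx[1]-bx[0],bx[2]-bx[1]]
    print(n,"top",np.mean(bx,0).round(1),[(round(np.linalg.norm(q),1),round(np.degrees(np.arctan2(q[1],q[0]))%180,1)) for q in e])
s=camera("scene");i2=cv2.resize(s["color"],None,fx=k,fy=k,interpolation=cv2.INTER_CUBIC);dark=(i2.max(2)<48)
# scene: topmost dark pixel near nozzle = tip; 
for n,u,v,p,h in[("thick",145,287,(646.3,-253.3),92),("slim",157,184,(403,-237),86),("sq",227,188,(446.7,-98.5),92),("obl",238,231,(562,-90.6),92)]:
    sub=dark[(v-14)*k:(v+10)*k,(u-12)*k:(u+12)*k]; ys,xs=np.nonzero(sub); y=ys.min(); x=xs[ys<=y+3].mean()
    uv=((x+.5)/k-.5+u-12,(y+.5)/k-.5+v-14)
    print(n,"scene tip",np.round(uv,1),"on plane",onz(s,*uv,h-1).round(1)," expect proj",np.round(proj(s,(*p,h)),1))
E
python3 meas.py | sed -n '/refine/,$p'
```

```text
--- refine
thick top [ 646.1 -251.4] [(np.float64(37.8), np.float64(91.7)), (np.float64(37.5), np.float64(0.5))]
sq top [447.  -98.1] [(np.float64(34.1), np.float64(130.7)), (np.float64(33.9), np.float64(40.7))]
obl top [ 555.8 -105.1] [(np.float64(23.7), np.float64(156.2)), (np.float64(22.6), np.float64(66.3))]
thick scene tip [141.7 277.9] on plane [ 645.8 -253.5   91. ]  expect proj [141.6 277.8]
slim scene tip [154.  176.6] on plane [ 401.4 -237.4   85. ]  expect proj [154.1 176.8]
sq scene tip [225.5 179.9] on plane [445.4 -97.8  91. ]  expect proj [225.2 180. ]
obl scene tip [226.4 218.4] on plane [ 545.8 -106.4   91. ]  expect proj [236.2 223.4]
```

```bash
python3 - <<'E'
from h import *
t=camera("top");im=t["color"];k=4
x0,y0=313,170;g=cv2.resize(im[y0:y0+40,x0:x0+40],None,fx=k,fy=k,interpolation=cv2.INTER_CUBIC)
m=(g.min(2)>165).astype(np.uint8);c=cv2.findNonZero(m)
bx=[onz(t,(q[0]+.5)/k-.5+x0,(q[1]+.5)/k-.5+y0,62)[:2] for q in cv2.boxPoints(cv2.minAreaRect(c))]
e=[bx[1]-bx[0],bx[2]-bx[1]]
print(np.mean(bx,0),[(np.linalg.norm(q),np.degrees(np.arctan2(q[1],q[0]))%180) for q in e])
E
```

```text
[562.50382688 -90.11755556] [(np.float64(23.870781934843375), np.float64(155.86016347339338)), (np.float64(55.52847171406757), np.float64(65.8266629584344))]
```

```bash
python3 -c "
from h import *
print(rowto((646,-253,200),np.radians(100)))"
```

```text
d 0.0416 -0.2034 -0.5510  r 6.03 -0.00 0.01
```

```bash
python3 -m jog '[{"dx":0.0416,"dy":-0.2034,"dz":-0.551,"rx":6},{"dx":0.0416,"dy":-0.2034,"dz":-0.551,"rx":6},{"dx":0.0416,"dy":-0.2034,"dz":-0.551,"rx":6},{"dx":0.0416,"dy":-0.2034,"dz":-0.551,"rx":6},{"dx":0.0416,"dy":-0.2034,"dz":-0.551,"rx":6},{"dx":0.0416,"dy":-0.2034,"dz":-0.551,"rx":6},{"dx":0.0416,"dy":-0.2034,"dz":-0.551,"rx":6},{"dx":0.0416,"dy":-0.2034,"dz":-0.551,"rx":6}]'; python3 -c "
from h import *
print(get_state()['qpos'].round(2) if hasattr(get_state()['qpos'],'round') else get_state()['qpos']);print(rowto((646,-253,200),np.radians(100)))"
```

```text
[ 1.22  0.41 -0.01  1.6   0.01  1.13 -0.08]
d 0.0416 -0.2034 -0.5510  r 6.03 -0.00 0.01invalid input
```

```bash
python3 -m jog '[{"dx":0.0416,"dy":-0.2034,"dz":-0.551,"rx":6,"ry":0,"rz":0,"jaw":0.0875},{"dx":0.0416,"dy":-0.2034,"dz":-0.551,"rx":6,"ry":0,"rz":0,"jaw":0.0875},{"dx":0.0416,"dy":-0.2034,"dz":-0.551,"rx":6,"ry":0,"rz":0,"jaw":0.0875},{"dx":0.0416,"dy":-0.2034,"dz":-0.551,"rx":6,"ry":0,"rz":0,"jaw":0.0875},{"dx":0.0416,"dy":-0.2034,"dz":-0.551,"rx":6,"ry":0,"rz":0,"jaw":0.0875},{"dx":0.0416,"dy":-0.2034,"dz":-0.551,"rx":6,"ry":0,"rz":0,"jaw":0.0875},{"dx":0.0416,"dy":-0.2034,"dz":-0.551,"rx":6,"ry":0,"rz":0,"jaw":0.0875},{"dx":0.0416,"dy":-0.2034,"dz":-0.551,"rx":6,"ry":0,"rz":0,"jaw":0.0875}]'; python3 -c "
from h import *
print(get_state()['qpos'].round(2));print(rowto((646,-253,200),np.radians(100)))"
```

```text
time: 1.25
tool_pos: [495.6, -363.2, 213.5]
tool_rot: [2.328, 1.57, -0.639]
force: [0.2, -1.4, -0.6]
opening: 87.2
[ 0.65  0.42 -0.13  1.65  0.06  1.07 -0.89]
d 0.0135 -0.0824 -0.1673  r 0.02 -0.02 -0.02
```

```bash
python3 -m jog '[{"dx":0.0135,"dy":-0.0824,"dz":-0.1673,"rx":0,"ry":0,"rz":0,"jaw":0.0875},{"dx":0.0135,"dy":-0.0824,"dz":-0.1673,"rx":0,"ry":0,"rz":0,"jaw":0.0875},{"dx":0.0135,"dy":-0.0824,"dz":-0.1673,"rx":0,"ry":0,"rz":0,"jaw":0.0875},{"dx":0.0135,"dy":-0.0824,"dz":-0.1673,"rx":0,"ry":0,"rz":0,"jaw":0.0875},{"dx":0.0135,"dy":-0.0824,"dz":-0.1673,"rx":0,"ry":0,"rz":0,"jaw":0.0875},{"dx":0.0135,"dy":-0.0824,"dz":-0.1673,"rx":0,"ry":0,"rz":0,"jaw":0.0875}]'; python3 -c "
from h import *
c=camera('wrist');cv2.imwrite('pics/w1.png',c['color']);print(np.round(proj(c,(646,-253,92)),1),np.round(proj(c,(646,-253,70)),1))
print(get_state()['qpos'].round(2));print(rowto((646,-253,42),np.radians(100)))"
```

```text
time: 1.85
tool_pos: [646.3, -252.0, 199.3]
tool_rot: [-0.13, 1.57, -3.095]
force: [0.1, -0.6, 0.2]
opening: 87.4
[276.9 215.6] [276.9 209.2]
[ 0.4   0.57 -0.15  1.45  0.09  1.13 -1.16]
d 0.1577 -0.0006 -0.0007  r 0.01 0.04 -0.04
```

View pics/w1.png

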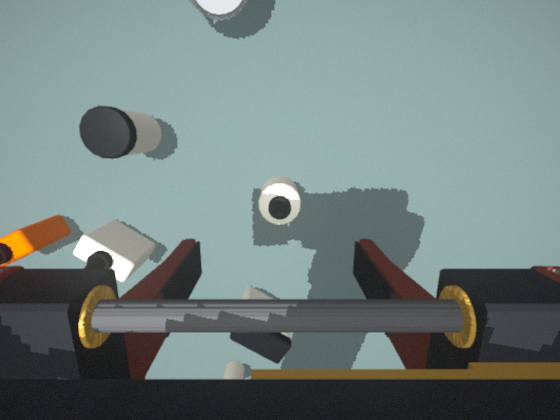

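The wrist view shows the thick bottle's nozzle at (279,208). I predicted (277,209), so the two agree and I descend.

```bash
python3 -m jog '[{"dx":0.05,"dy":0,"dz":0,"rx":0,"ry":0,"rz":0,"jaw":0.0875},{"dx":0.1,"dy":0,"dz":-0.001,"rx":0,"ry":0,"rz":0,"jaw":0.0875},{"dx":0.145,"dy":-0.001,"dz":-0.001,"rx":0,"ry":0,"rz":0,"jaw":0.0875},{"dx":0.1575,"dy":-0.001,"dz":-0.001,"rx":0,"ry":0,"rz":0,"jaw":0.0875},{"dx":0.1575,"dy":-0.001,"dz":-0.001,"rx":0,"ry":0,"rz":0,"jaw":0.05},{"dx":0.1575,"dy":-0.001,"dz":-0.001,"rx":0,"ry":0,"rz":0,"jaw":0.02},{"dx":0.1575,"dy":-0.001,"dz":-0.001,"rx":0,"ry":0,"rz":0,"jaw":0.02},{"dx":0.1575,"dy":-0.001,"dz":-0.001,"rx":0,"ry":0,"rz":0,"jaw":0.02}]'
```

```text
time: 2.7
tool_pos: [647.5, -253.2, 44.7]
tool_rot: [2.321, 1.567, -0.647]
force: [-0.0, 0.7, -0.2]
opening: 58.7
```

```bash
python3 -m jog '[{"dx":0.002,"dy":0,"dz":0,"rx":0,"ry":0,"rz":0,"jaw":0.02},{"dx":0.002,"dy":0,"dz":0,"rx":0,"ry":0,"rz":0,"jaw":0.02},{"dx":0.002,"dy":0,"dz":0,"rx":0,"ry":0,"rz":0,"jaw":0.02},{"dx":0.002,"dy":0,"dz":0,"rx":0,"ry":0,"rz":0,"jaw":0.02},{"dx":0.002,"dy":0,"dz":0,"rx":0,"ry":0,"rz":0,"jaw":0.02}]'; python3 -c "
from h import *
print(get_state()['opening'],rowto((646,-253,170),np.radians(100)))"
```

```text
time: 3.2
tool_pos: [648.0, -253.4, 43.6]
tool_rot: [2.386, 1.566, -0.581]
force: [-0.8, -0.0, 5.5]
opening: 41.2
41.23901933681198 d -0.1264 -0.0004 0.0015  r -0.01 -0.20 -0.19
```

```bash
python3 -m jog '[{"dx":-0.03,"dy":0,"dz":0,"rx":0,"ry":0,"rz":0,"jaw":0.02},{"dx":-0.07,"dy":0,"dz":0,"rx":0,"ry":0,"rz":0,"jaw":0.02},{"dx":-0.11,"dy":0,"dz":0,"rx":0,"ry":0,"rz":0,"jaw":0.02},{"dx":-0.12,"dy":0,"dz":0,"rx":0,"ry":0,"rz":0,"jaw":0.02},{"dx":-0.12,"dy":0,"dz":0,"rx":0,"ry":0,"rz":0,"jaw":0.02}]'; python3 -c "
from h import *
print(get_state()['opening'],rowto((605,221,165),np.radians(92)))"
```

```text
time: 3.7
tool_pos: [648.4, -253.4, 165.5]
tool_rot: [2.482, 1.563, -0.485]
force: [-0.6, 0.5, -0.6]
opening: 41.1
41.12832949555509 d -0.0016 -0.4747 -0.0396  r 7.99 -0.38 -0.26
```

```bash
python3 -m jog '[{"dx":0,"dy":-0.04,"dz":-0.003,"rx":2,"ry":-0.4,"rz":-0.3,"jaw":0.02},{"dx":0,"dy":-0.085,"dz":-0.007,"rx":4,"ry":-0.4,"rz":-0.3,"jaw":0.02},{"dx":0,"dy":-0.13,"dz":-0.011,"rx":6,"ry":-0.4,"rz":-0.3,"jaw":0.02},{"dx":0,"dy":-0.175,"dz":-0.015,"rx":8,"ry":-0.4,"rz":-0.3,"jaw":0.02},{"dx":0,"dy":-0.22,"dz":-0.018,"rx":8,"ry":-0.4,"rz":-0.3,"jaw":0.02},{"dx":0,"dy":-0.265,"dz":-0.022,"rx":8,"ry":-0.4,"rz":-0.3,"jaw":0.02},{"dx":0,"dy":-0.31,"dz":-0.026,"rx":8,"ry":-0.4,"rz":-0.3,"jaw":0.02},{"dx":0,"dy":-0.35,"dz":-0.029,"rx":8,"ry":-0.4,"rz":-0.3,"jaw":0.02}]'; python3 -c "
from h import *
print(get_state()['opening'],get_state()['qpos'].round(2),rowto((605,221,165),np.radians(92)))"
```

```text
time: 4.5
tool_pos: [614.5, 98.7, 161.5]
tool_rot: [-0.167, 1.567, 3.011]
force: [0.5, -0.4, -0.9]
opening: 41.3
41.25235767516346 [-0.1   0.49 -0.18  1.68  0.1   0.99 -1.86] d -0.0034 -0.1226 0.0051  r 0.05 0.23 0.04
```

```bash
python3 -m jog '[{"dx":-0.003,"dy":-0.045,"dz":0.002,"rx":0,"ry":0,"rz":0,"jaw":0.02},{"dx":-0.003,"dy":-0.085,"dz":0.004,"rx":0,"ry":0,"rz":0,"jaw":0.02},{"dx":-0.003,"dy":-0.115,"dz":0.005,"rx":0,"ry":0.1,"rz":0,"jaw":0.02},{"dx":-0.003,"dy":-0.1225,"dz":0.005,"rx":0,"ry":0.2,"rz":0,"jaw":0.02},{"dx":-0.003,"dy":-0.1225,"dz":0.005,"rx":0,"ry":0.2,"rz":0,"jaw":0.02},{"dx":-0.003,"dy":-0.1225,"dz":0.005,"rx":0,"ry":0.2,"rz":0,"jaw":0.02}]'; python3 -c "
from h import *
print(get_state()['opening'],get_state()['qpos'].round(2),rowto((605,221,49.5),np.radians(92)))
for n in ('wrist','scene'):
  c=camera(n);cv2.imwrite('pics/p1%s.png'%n,c['color'])
print(np.round(proj(c,(605,221,92+165-43)),1))
"
```

```text
time: 5.1
tool_pos: [605.0, 218.7, 163.3]
tool_rot: [0.543, 1.568, -2.564]
force: [-1.0, -0.9, -1.0]
opening: 41.4
41.406797099061976 [-0.28  0.52 -0.2   1.62  0.12  1.01 -2.06] d 0.1138 -0.0025 -0.0003  r -0.04 0.12 -0.08
[427.3 164.8]
```

View pics/p1wrist.png

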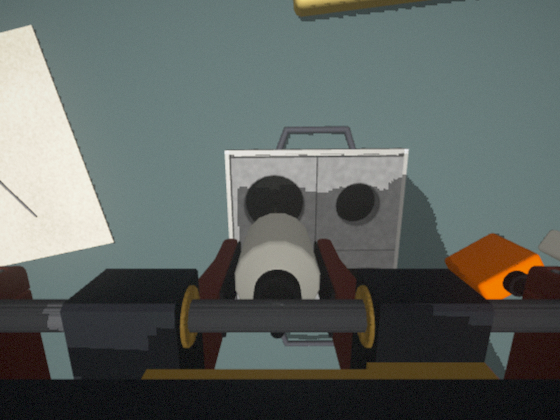

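View pics/p1scene.png

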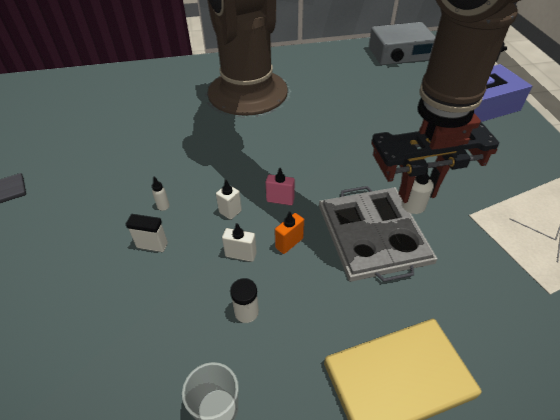

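```bash
python3 -c "
from h import *
c=camera('wrist')
print(onz(c,274,203,23))"; python3 -m jog '[{"dx":0.03,"dy":-0.002,"dz":0,"rx":0,"ry":0,"rz":0,"jaw":0.02},{"dx":0.06,"dy":-0.002,"dz":0,"rx":0,"ry":0,"rz":0,"jaw":0.02},{"dx":0.085,"dy":-0.002,"dz":0,"rx":0,"ry":0,"rz":0,"jaw":0.02},{"dx":0.1,"dy":-0.002,"dz":0,"rx":0,"ry":0,"rz":0,"jaw":0.02},{"dx":0.108,"dy":-0.002,"dz":0,"rx":0,"ry":0,"rz":0,"jaw":0.02},{"dx":0.11,"dy":-0.002,"dz":0,"rx":0,"ry":0,"rz":0,"jaw":0.02},{"dx":0.11,"dy":-0.002,"dz":0,"rx":0,"ry":0,"rz":0,"jaw":0.02}]'; python3 -c "
from h import *
print(get_state()['opening'],rowto((605,221,49.5),np.radians(92)))"
```

```text
[608.08660764 219.87832438  23.        ]
time: 5.95
tool_pos: [606.0, 220.5, 54.9]
tool_rot: [2.537, 1.571, -0.572]
force: [-0.1, -0.3, -0.2]
opening: 41.4
41.38965630138402 d 0.0054 -0.0005 0.0010  r -0.13 -0.01 -0.01
```

```bash
python3 -m jog '[{"dx":0.002,"dy":0,"dz":0,"rx":0,"ry":0,"rz":0,"jaw":0.02},{"dx":0.004,"dy":0,"dz":0,"rx":0,"ry":0,"rz":0,"jaw":0.02},{"dx":0.005,"dy":0,"dz":0,"rx":0,"ry":0,"rz":0,"jaw":0.02},{"dx":0.005,"dy":0,"dz":0,"rx":0,"ry":0,"rz":0,"jaw":0.02}]'
```

```text
time: 6.35
tool_pos: [606.0, 220.6, 50.1]
tool_rot: [2.982, 1.57, -0.127]
force: [-0.2, -0.0, -0.2]
opening: 41.3
```

```bash
python3 -m jog '[{"dx":0.001,"dy":0,"dz":0,"rx":0,"ry":0,"rz":0,"jaw":0.02},{"dx":0.0015,"dy":0,"dz":0,"rx":0,"ry":0,"rz":0,"jaw":0.02},{"dx":0.0015,"dy":0,"dz":0,"rx":0,"ry":0,"rz":0,"jaw":0.02}]'
```

```text
time: 6.65
tool_pos: [606.1, 220.6, 49.6]
tool_rot: [3.099, 1.57, -0.01]
force: [-3.0, -0.3, 7.6]
opening: 41.7
```

Contact on the cell floor at 7.6 N, at the expected height. Releasing.

```bash
python3 -m jog '[{"dx":0,"dy":0,"dz":0,"rx":0,"ry":0,"rz":0,"jaw":0.045},{"dx":0,"dy":0,"dz":0,"rx":0,"ry":0,"rz":0,"jaw":0.07},{"dx":0,"dy":0,"dz":0,"rx":0,"ry":0,"rz":0,"jaw":0.07},{"dx":0,"dy":0,"dz":0,"rx":0,"ry":0,"rz":0,"jaw":0.07},{"dx":0,"dy":0,"dz":0,"rx":0,"ry":0,"rz":0,"jaw":0.07},{"dx":-0.03,"dy":0,"dz":0,"rx":0,"ry":0,"rz":0,"jaw":0.07},{"dx":-0.07,"dy":0,"dz":0,"rx":0,"ry":0,"rz":0,"jaw":0.0875},{"dx":-0.115,"dy":0,"dz":0,"rx":0,"ry":0,"rz":0,"jaw":0.0875}]'; python3 -c "
from h import *
print(get_state()['opening'],rowto((562.2,-90.4,165),np.radians(156)))
c=camera('scene');cv2.imwrite('pics/p1b.png',c['color'])"
```

```text
time: 7.45
tool_pos: [605.1, 220.3, 164.6]
tool_rot: [0.458, 1.569, -2.651]
force: [1.5, 0.1, -0.3]
opening: 82.3
82.29324492586984 d 0.0000 0.3091 0.0532  r -64.11 0.12 0.01
```

View pics/p1b.png

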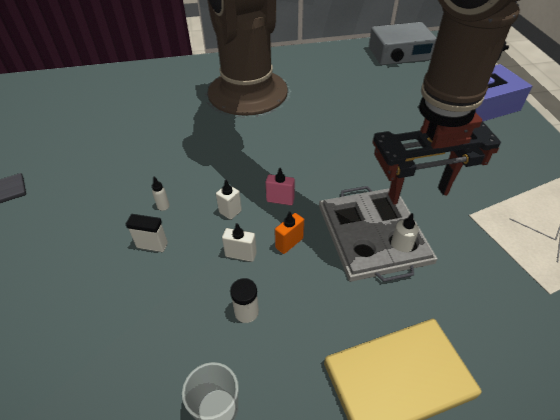

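```bash
python3 -m jog '[{"dx":0,"dy":0.035,"dz":0.006,"rx":-8,"ry":0,"rz":0,"jaw":0.0875},{"dx":0,"dy":0.08,"dz":0.013,"rx":-16,"ry":0,"rz":0,"jaw":0.0875},{"dx":0,"dy":0.125,"dz":0.021,"rx":-24,"ry":0,"rz":0,"jaw":0.0875},{"dx":0,"dy":0.17,"dz":0.029,"rx":-32,"ry":0,"rz":0,"jaw":0.0875},{"dx":0,"dy":0.215,"dz":0.037,"rx":-40,"ry":0,"rz":0,"jaw":0.0875},{"dx":0,"dy":0.26,"dz":0.044,"rx":-48,"ry":0,"rz":0,"jaw":0.0875},{"dx":0,"dy":0.295,"dz":0.051,"rx":-56,"ry":0,"rz":0,"jaw":0.0875},{"dx":0,"dy":0.309,"dz":0.053,"rx":-64,"ry":0,"rz":0,"jaw":0.0875}]'; python3 -c "
from h import *
print(get_state()['opening'],rowto((562.2,-90.4,165),np.radians(156)))"
```

```text
time: 8.3
tool_pos: [565.0, -93.5, 171.9]
tool_rot: [2.179, 1.562, 0.187]
force: [0.7, 0.1, -0.3]
opening: 88.0
87.9684566590358 d 0.0069 -0.0039 -0.0017  r -0.11 -0.29 -0.42
```

```bash
python3 -m jog '[{"dx":0.01,"dy":-0.004,"dz":-0.002,"rx":0,"ry":-0.3,"rz":-0.4,"jaw":0.0875},{"dx":0.02,"dy":-0.004,"dz":-0.002,"rx":0,"ry":-0.3,"rz":-0.4,"jaw":0.0875},{"dx":0.02,"dy":-0.004,"dz":-0.002,"rx":0,"ry":-0.3,"rz":-0.4,"jaw":0.0875}]'; python3 -c "
from h import *
print(get_state()['opening'],rowto((562.2,-90.4,42),np.radians(156)))
c=camera('wrist');cv2.imwrite('pics/w2.png',c['color']);print(np.round(proj(c,(562.2,-90.4,70)),1))"
```

```text
time: 8.6
tool_pos: [561.4, -88.2, 149.9]
tool_rot: [-1.481, 1.568, 2.809]
force: [0.3, 0.2, 0.1]
opening: 87.9
87.91704794870768 d 0.1079 0.0019 0.0017  r -0.17 0.01 0.16
[279.3 226.1]
```

View pics/w2.png

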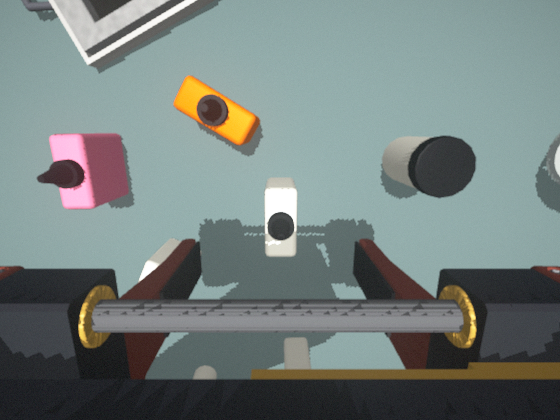

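The oblong bottle sits centred between the fingers with its nozzle at (280,226); I predicted (279,226). Its sides are aligned with the jaws, so I descend.

```bash
python3 -m jog '[{"dx":0.04,"dy":0.001,"dz":0.001,"rx":0,"ry":0,"rz":0,"jaw":0.0875},{"dx":0.085,"dy":0.002,"dz":0.002,"rx":0,"ry":0,"rz":0.1,"jaw":0.06},{"dx":0.107,"dy":0.002,"dz":0.002,"rx":0,"ry":0,"rz":0.1,"jaw":0.03},{"dx":0.108,"dy":0.002,"dz":0.002,"rx":0,"ry":0,"rz":0.1,"jaw":0.01},{"dx":0.108,"dy":0.002,"dz":0.002,"rx":0,"ry":0,"rz":0.1,"jaw":0.01},{"dx":0.108,"dy":0.002,"dz":0.002,"rx":0,"ry":0,"rz":0.1,"jaw":0.01},{"dx":0.108,"dy":0.002,"dz":0.002,"rx":0,"ry":0,"rz":0.1,"jaw":0.01},{"dx":0.108,"dy":0.002,"dz":0.002,"rx":0,"ry":0,"rz":0.1,"jaw":0.01}]'; python3 -m jog '[{"dx":0,"dy":0,"dz":0,"rx":0,"ry":0,"rz":0,"jaw":0.01},{"dx":0,"dy":0,"dz":0,"rx":0,"ry":0,"rz":0,"jaw":0.01},{"dx":0,"dy":0,"dz":0,"rx":0,"ry":0,"rz":0,"jaw":0.01},{"dx":0,"dy":0,"dz":0,"rx":0,"ry":0,"rz":0,"jaw":0.01},{"dx":0,"dy":0,"dz":0,"rx":0,"ry":0,"rz":0,"jaw":0.01}]'
```

```text
time: 9.45
tool_pos: [563.5, -90.7, 44.0]
tool_rot: [1.81, 1.569, -0.182]
force: [-0.6, 0.5, 0.2]
opening: 34.8
time: 9.95
tool_pos: [564.0, -90.9, 44.8]
tool_rot: [1.765, 1.568, -0.227]
force: [-1.1, 0.2, 6.6]
opening: 25.8
```

```bash
python3 -m jog '[{"dx":-0.03,"dy":0,"dz":0,"rx":0,"ry":0,"rz":0,"jaw":0.01},{"dx":-0.07,"dy":0,"dz":0,"rx":0,"ry":0,"rz":0,"jaw":0.01},{"dx":-0.11,"dy":0,"dz":0,"rx":0,"ry":0,"rz":0,"jaw":0.01},{"dx":-0.12,"dy":0,"dz":0,"rx":0,"ry":0,"rz":0,"jaw":0.01},{"dx":-0.12,"dy":0,"dz":0,"rx":0,"ry":0,"rz":0,"jaw":0.01}]'; python3 -c "
from h import *
print(get_state()['opening'],rowto((513.5,217,165),np.radians(92.3)))"
```

```text
time: 10.45
tool_pos: [564.5, -91.1, 166.3]
tool_rot: [1.754, 1.564, -0.238]
force: [0.1, -0.5, -2.4]
opening: 25.9
25.874011490838054 d 0.0005 -0.1726 -0.2602  r 63.54 -0.26 -0.29
```

```bash
python3 -m jog '[{"dx":0,"dy":-0.02,"dz":-0.03,"rx":8,"ry":-0.2,"rz":-0.2,"jaw":0.01},{"dx":0,"dy":-0.044,"dz":-0.067,"rx":16,"ry":-0.2,"rz":-0.2,"jaw":0.01},{"dx":0,"dy":-0.068,"dz":-0.104,"rx":24,"ry":-0.2,"rz":-0.2,"jaw":0.01},{"dx":0,"dy":-0.092,"dz":-0.14,"rx":32,"ry":-0.2,"rz":-0.2,"jaw":0.01},{"dx":0,"dy":-0.116,"dz":-0.176,"rx":40,"ry":-0.2,"rz":-0.2,"jaw":0.01},{"dx":0,"dy":-0.14,"dz":-0.212,"rx":48,"ry":-0.2,"rz":-0.2,"jaw":0.01},{"dx":0,"dy":-0.16,"dz":-0.242,"rx":56,"ry":-0.2,"rz":-0.2,"jaw":0.01},{"dx":0,"dy":-0.1726,"dz":-0.26,"rx":63.5,"ry":-0.2,"rz":-0.2,"jaw":0.01}]';python3 -m jog '[{"dx":0,"dy":0,"dz":0,"rx":0,"ry":0,"rz":0,"jaw":0.01},{"dx":0,"dy":0,"dz":0,"rx":0,"ry":0,"rz":0,"jaw":0.01}]'; python3 -c "
from h import *
print(get_state()['opening'],get_state()['qpos'].round(2),rowto((513.5,217,56),np.radians(92.3)))
c=camera('wrist');cv2.imwrite('pics/p2w.png',c['color'])
c=camera('scene');cv2.imwrite('pics/p2s.png',c['color'])
"
```

```text
time: 11.25
tool_pos: [511.3, 219.8, 163.2]
tool_rot: [0.502, 1.569, -2.601]
force: [0.2, -0.3, -0.8]
opening: 26.1
time: 11.45
tool_pos: [510.1, 219.3, 161.2]
tool_rot: [0.518, 1.565, -2.58]
force: [0.1, -1.0, -1.7]
opening: 25.8
25.80352703188389 [-0.29  0.4  -0.26  1.84  0.13  0.93 -2.13] d 0.1052 0.0021 -0.0038  r 0.18 0.27 -0.16
```

View pics/p2w.png

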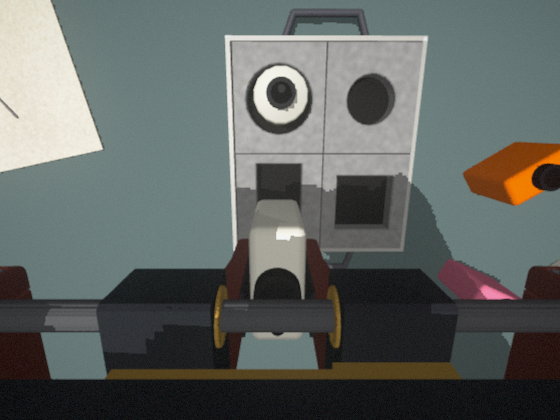

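View pics/p2s.png

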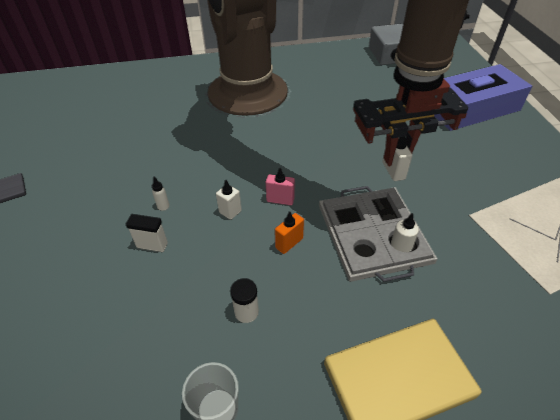

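```bash
python3 -m jog '[{"dx":0.01,"dy":0.002,"dz":-0.004,"rx":0,"ry":0.3,"rz":-0.1,"jaw":0.01},{"dx":0.04,"dy":0.002,"dz":-0.004,"rx":0,"ry":0.3,"rz":-0.1,"jaw":0.01},{"dx":0.07,"dy":0.002,"dz":-0.004,"rx":0,"ry":0.3,"rz":-0.1,"jaw":0.01},{"dx":0.09,"dy":0.002,"dz":-0.004,"rx":0,"ry":0.3,"rz":-0.1,"jaw":0.01},{"dx":0.102,"dy":0.002,"dz":-0.004,"rx":0,"ry":0.3,"rz":-0.1,"jaw":0.01},{"dx":0.104,"dy":0.002,"dz":-0.004,"rx":0,"ry":0.3,"rz":-0.1,"jaw":0.01},{"dx":0.104,"dy":0.002,"dz":-0.004,"rx":0,"ry":0.3,"rz":-0.1,"jaw":0.01}]'; python3 -c "
from h import *
print(get_state()['opening'],rowto((513.5,217,50.5),np.radians(92.3)))"
```

```text
time: 12.25
tool_pos: [515.4, 215.0, 58.1]
tool_rot: [2.691, 1.569, -0.411]
force: [0.1, -0.1, -0.9]
opening: 25.9
25.935470258958105 d 0.0076 -0.0020 0.0018  r -0.06 -0.11 -0.05
```

```bash
python3 -m jog '[{"dx":0.003,"dy":-0.002,"dz":0.002,"rx":0,"ry":0,"rz":0,"jaw":0.01},{"dx":0.005,"dy":-0.002,"dz":0.002,"rx":0,"ry":0,"rz":0,"jaw":0.01},{"dx":0.007,"dy":-0.002,"dz":0.002,"rx":0,"ry":0,"rz":0,"jaw":0.01},{"dx":0.0075,"dy":-0.002,"dz":0.002,"rx":0,"ry":0,"rz":0,"jaw":0.01},{"dx":0.0075,"dy":-0.002,"dz":0.002,"rx":0,"ry":0,"rz":0,"jaw":0.01}]'
```

```text
time: 12.75
tool_pos: [513.4, 217.0, 50.8]
tool_rot: [2.769, 1.568, -0.334]
force: [-1.2, -0.0, 0.6]
opening: 25.7
```

```bash
python3 -m jog '[{"dx":0.001,"dy":0,"dz":0,"rx":0,"ry":0,"rz":0,"jaw":0.01},{"dx":0.0015,"dy":0,"dz":0,"rx":0,"ry":0,"rz":0,"jaw":0.01},{"dx":0.0015,"dy":0,"dz":0,"rx":0,"ry":0,"rz":0,"jaw":0.01}]'
```

```text
time: 13.05
tool_pos: [513.5, 217.0, 50.7]
tool_rot: [2.744, 1.568, -0.359]
force: [-4.4, -2.1, 14.1]
opening: 25.8
```

Firm contact at 14 N. Release, then on to the square bottle.

```bash
python3 -m jog '[{"dx":0,"dy":0,"dz":0,"rx":0,"ry":0,"rz":0,"jaw":0.03},{"dx":0,"dy":0,"dz":0,"rx":0,"ry":0,"rz":0,"jaw":0.06},{"dx":0,"dy":0,"dz":0,"rx":0,"ry":0,"rz":0,"jaw":0.06},{"dx":0,"dy":0,"dz":0,"rx":0,"ry":0,"rz":0,"jaw":0.06},{"dx":0,"dy":0,"dz":0,"rx":0,"ry":0,"rz":0,"jaw":0.06},{"dx":-0.03,"dy":0,"dz":0,"rx":0,"ry":0,"rz":0,"jaw":0.06},{"dx":-0.07,"dy":0,"dz":0,"rx":0,"ry":0,"rz":0,"jaw":0.0875},{"dx":-0.115,"dy":0,"dz":0,"rx":0,"ry":0,"rz":0,"jaw":0.0875}]'; python3 -c "
from h import *
print(get_state()['opening'],rowto((446.8,-98.3,160),np.radians(130.7)))
c=camera('scene');cv2.imwrite('pics/p2b.png',c['color'])"
```

```text
time: 13.85
tool_pos: [512.3, 216.8, 166.0]
tool_rot: [1.648, 1.569, -1.454]
force: [1.4, 0.6, -0.2]
opening: 72.6
72.63402979189205 d 0.0066 0.3123 0.0778  r -38.45 0.03 -0.11
```

View pics/p2b.png

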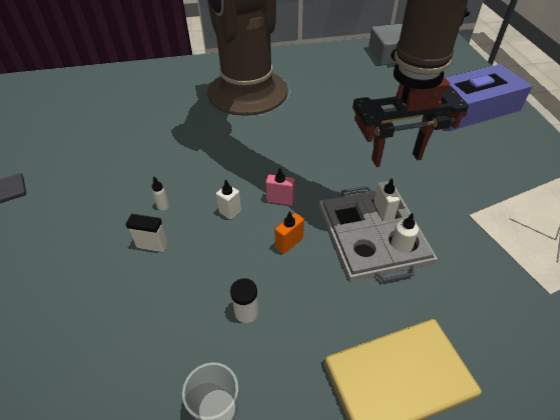

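```bash
python3 -m jog '[{"dx":0.001,"dy":0.035,"dz":0.009,"rx":-4,"ry":0,"rz":0,"jaw":0.0875},{"dx":0.001,"dy":0.08,"dz":0.02,"rx":-9,"ry":0,"rz":0,"jaw":0.0875},{"dx":0.002,"dy":0.125,"dz":0.031,"rx":-15,"ry":0,"rz":0,"jaw":0.0875},{"dx":0.003,"dy":0.17,"dz":0.042,"rx":-21,"ry":0,"rz":0,"jaw":0.0875},{"dx":0.005,"dy":0.215,"dz":0.053,"rx":-27,"ry":0,"rz":0,"jaw":0.0875},{"dx":0.006,"dy":0.26,"dz":0.065,"rx":-33,"ry":0,"rz":0,"jaw":0.0875},{"dx":0.0066,"dy":0.295,"dz":0.074,"rx":-38.4,"ry":0,"rz":0,"jaw":0.0875},{"dx":0.0066,"dy":0.3123,"dz":0.078,"rx":-38.4,"ry":0,"rz":0,"jaw":0.0875}]';python3 -m jog '[{"dx":0,"dy":0,"dz":0,"rx":0,"ry":0,"rz":0,"jaw":0.0875}]'; python3 -c "
from h import *
print(get_state()['opening'],get_state()['qpos'].round(2),rowto((446.8,-98.3,42),np.radians(130.7)))
c=camera('wrist');cv2.imwrite('pics/w3.png',c['color']);print(np.round(proj(c,(446.8,-98.3,70)),1))"
```

```text
time: 14.7
tool_pos: [448.9, -99.9, 165.7]
tool_rot: [2.594, 1.561, 0.16]
force: [0.0, 0.1, -0.5]
opening: 88.0
time: 14.8
tool_pos: [448.3, -102.4, 165.5]
tool_rot: [2.529, 1.561, 0.092]
force: [0.4, 1.5, -0.7]
opening: 87.4
87.36445809582345 [ 0.35  0.23 -0.26  2.06  0.08  0.85 -0.82] d 0.1235 -0.0048 -0.0006  r -0.36 -0.46 -0.32
[270.5 217.5]
```

View pics/w3.png

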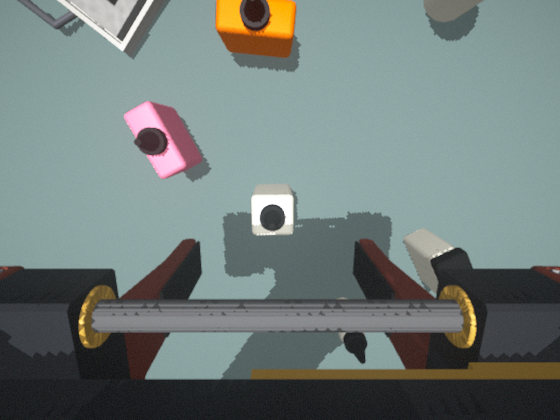

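The square bottle is aligned, with its nozzle at (272,217) against a predicted (270.5,217.5). Descend and grip.

```bash
python3 -m jog '[{"dx":0.02,"dy":-0.004,"dz":-0.001,"rx":-0.4,"ry":-0.4,"rz":-0.3,"jaw":0.0875},{"dx":0.06,"dy":-0.005,"dz":-0.001,"rx":-0.4,"ry":-0.4,"rz":-0.3,"jaw":0.0875},{"dx":0.1,"dy":-0.005,"dz":-0.001,"rx":-0.4,"ry":-0.4,"rz":-0.3,"jaw":0.06},{"dx":0.1235,"dy":-0.005,"dz":-0.001,"rx":-0.4,"ry":-0.4,"rz":-0.3,"jaw":0.04},{"dx":0.1235,"dy":-0.005,"dz":-0.001,"rx":-0.4,"ry":-0.4,"rz":-0.3,"jaw":0.015},{"dx":0.1235,"dy":-0.005,"dz":-0.001,"rx":-0.4,"ry":-0.4,"rz":-0.3,"jaw":0.015},{"dx":0.1235,"dy":-0.005,"dz":-0.001,"rx":-0.4,"ry":-0.4,"rz":-0.3,"jaw":0.015},{"dx":0.1235,"dy":-0.005,"dz":-0.001,"rx":-0.4,"ry":-0.4,"rz":-0.3,"jaw":0.015}]';python3 -m jog '[{"dx":0,"dy":0,"dz":0,"rx":0,"ry":0,"rz":0,"jaw":0.015},{"dx":0,"dy":0,"dz":0,"rx":0,"ry":0,"rz":0,"jaw":0.015},{"dx":0,"dy":0,"dz":0,"rx":0,"ry":0,"rz":0,"jaw":0.015},{"dx":0,"dy":0,"dz":0,"rx":0,"ry":0,"rz":0,"jaw":0.015},{"dx":0,"dy":0,"dz":0,"rx":0,"ry":0,"rz":0,"jaw":0.015}]'
```

```text
time: 15.65
tool_pos: [448.3, -96.5, 43.4]
tool_rot: [2.498, 1.567, 0.069]
force: [0.3, -0.6, 0.1]
opening: 43.1
time: 16.15
tool_pos: [448.9, -96.7, 44.2]
tool_rot: [2.409, 1.566, -0.021]
force: [-0.9, 0.1, 8.4]
opening: 35.6
```

```bash
python3 -m jog '[{"dx":-0.03,"dy":0,"dz":0,"rx":0,"ry":0,"rz":0,"jaw":0.015},{"dx":-0.07,"dy":0,"dz":0,"rx":0,"ry":0,"rz":0,"jaw":0.015},{"dx":-0.11,"dy":0,"dz":0,"rx":0,"ry":0,"rz":0,"jaw":0.015},{"dx":-0.12,"dy":0,"dz":0,"rx":0,"ry":0,"rz":0,"jaw":0.015},{"dx":-0.12,"dy":0,"dz":0,"rx":0,"ry":0,"rz":0,"jaw":0.015}]'; python3 -c "
from h import *
print(get_state()['opening'],rowto((518,137.4,165),np.radians(92.3)))"
```

```text
time: 16.65
tool_pos: [449.2, -97.0, 165.7]
tool_rot: [2.299, 1.562, -0.131]
force: [-0.2, 0.0, -1.2]
opening: 35.8
35.8361343507351 d 0.0010 -0.1326 -0.2052  r 38.48 -0.44 -0.25
```

```bash
python3 -m jog '[{"dx":0,"dy":-0.02,"dz":-0.031,"rx":6,"ry":-0.4,"rz":-0.2,"jaw":0.015},{"dx":0,"dy":-0.045,"dz":-0.07,"rx":13,"ry":-0.4,"rz":-0.2,"jaw":0.015},{"dx":0,"dy":-0.07,"dz":-0.108,"rx":20,"ry":-0.4,"rz":-0.2,"jaw":0.015},{"dx":0,"dy":-0.095,"dz":-0.147,"rx":27,"ry":-0.4,"rz":-0.2,"jaw":0.015},{"dx":0,"dy":-0.117,"dz":-0.181,"rx":34,"ry":-0.4,"rz":-0.2,"jaw":0.015},{"dx":0,"dy":-0.1326,"dz":-0.2052,"rx":38.5,"ry":-0.4,"rz":-0.2,"jaw":0.015},{"dx":0,"dy":-0.1326,"dz":-0.2052,"rx":38.5,"ry":-0.4,"rz":-0.2,"jaw":0.015},{"dx":0,"dy":-0.1326,"dz":-0.2052,"rx":38.5,"ry":-0.4,"rz":-0.2,"jaw":0.015}]'; python3 -c "
from h import *
print(get_state()['opening'],rowto((518,137.4,56),np.radians(92.3)))
c=camera('wrist');cv2.imwrite('pics/p3w.png',c['color'])
"
```

```text
time: 17.45
tool_pos: [516.8, 137.5, 163.8]
tool_rot: [0.535, 1.568, -2.564]
force: [0.3, -1.3, -0.8]
opening: 36.1
36.07101313082173 d 0.1078 -0.0001 -0.0015  r 0.13 0.15 -0.09
```

View pics/p3w.png

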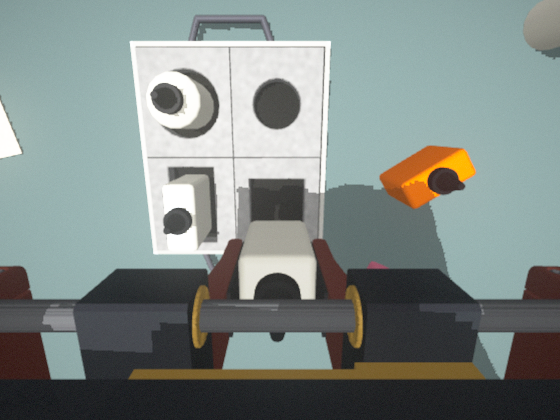

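```bash
python3 -m jog '[{"dx":0.02,"dy":0,"dz":-0.001,"rx":0,"ry":0.1,"rz":-0.1,"jaw":0.015},{"dx":0.05,"dy":0,"dz":-0.001,"rx":0,"ry":0.1,"rz":-0.1,"jaw":0.015},{"dx":0.08,"dy":0,"dz":-0.001,"rx":0,"ry":0.1,"rz":-0.1,"jaw":0.015},{"dx":0.098,"dy":0,"dz":-0.001,"rx":0,"ry":0.1,"rz":-0.1,"jaw":0.015},{"dx":0.106,"dy":0,"dz":-0.001,"rx":0,"ry":0.1,"rz":-0.1,"jaw":0.015},{"dx":0.108,"dy":0,"dz":-0.001,"rx":0,"ry":0.1,"rz":-0.1,"jaw":0.015},{"dx":0.108,"dy":0,"dz":-0.001,"rx":0,"ry":0.1,"rz":-0.1,"jaw":0.015}]'; python3 -c "
from h import *
print(get_state()['opening'],rowto((518,137.4,50),np.radians(92.3)))"
```

```text
time: 18.2
tool_pos: [517.9, 135.6, 56.5]
tool_rot: [0.931, 1.571, -2.171]
force: [-0.6, 0.0, -0.6]
opening: 35.9
35.90228611411221 d 0.0065 -0.0018 -0.0001  r -0.01 0.01 -0.01
```

```bash
python3 -m jog '[{"dx":0.003,"dy":-0.002,"dz":0,"rx":0,"ry":0,"rz":0,"jaw":0.015},{"dx":0.005,"dy":-0.002,"dz":0,"rx":0,"ry":0,"rz":0,"jaw":0.015},{"dx":0.0065,"dy":-0.002,"dz":0,"rx":0,"ry":0,"rz":0,"jaw":0.015},{"dx":0.0075,"dy":-0.002,"dz":0,"rx":0,"ry":0,"rz":0,"jaw":0.015},{"dx":0.0075,"dy":-0.002,"dz":0,"rx":0,"ry":0,"rz":0,"jaw":0.015}]'
```

```text
time: 18.7
tool_pos: [518.2, 137.7, 50.2]
tool_rot: [2.837, 1.57, -0.265]
force: [-2.7, -0.6, 10.5]
opening: 35.9
```

Contact at 10 N. Release, then on to the slim bottle.

```bash
python3 -m jog '[{"dx":0,"dy":0,"dz":0,"rx":0,"ry":0,"rz":0,"jaw":0.04},{"dx":0,"dy":0,"dz":0,"rx":0,"ry":0,"rz":0,"jaw":0.06},{"dx":0,"dy":0,"dz":0,"rx":0,"ry":0,"rz":0,"jaw":0.06},{"dx":0,"dy":0,"dz":0,"rx":0,"ry":0,"rz":0,"jaw":0.06},{"dx":0,"dy":0,"dz":0,"rx":0,"ry":0,"rz":0,"jaw":0.06},{"dx":-0.03,"dy":0,"dz":0,"rx":0,"ry":0,"rz":0,"jaw":0.06},{"dx":-0.07,"dy":0,"dz":0,"rx":0,"ry":0,"rz":0,"jaw":0.06},{"dx":-0.115,"dy":0,"dz":0,"rx":0,"ry":0,"rz":0,"jaw":0.0875}]'; python3 -c "
from h import *
print(get_state()['opening'],rowto((402.8,-237,160),np.radians(100)))
c=camera('scene');cv2.imwrite('pics/p3b.png',c['color'])"
```

```text
time: 19.5
tool_pos: [517.2, 137.5, 165.5]
tool_rot: [0.374, 1.569, -2.727]
force: [1.2, -0.2, 0.2]
opening: 65.0
65.00214183712549 d 0.0060 0.3696 0.1294  r -7.69 0.11 -0.03
```

View pics/p3b.png

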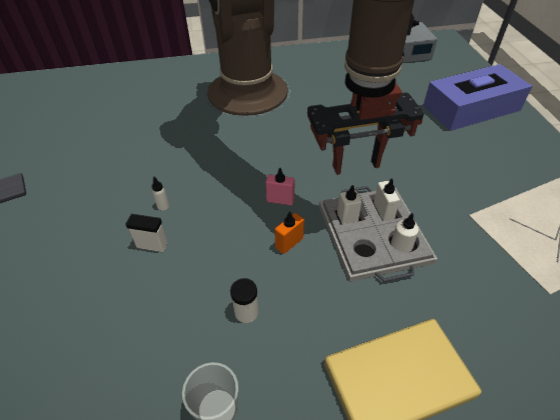

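```bash
python3 -m jog '[{"dx":0,"dy":0.035,"dz":0.012,"rx":-1,"ry":0,"rz":0,"jaw":0.0875},{"dx":0,"dy":0.08,"dz":0.028,"rx":-2,"ry":0,"rz":0,"jaw":0.0875},{"dx":0,"dy":0.125,"dz":0.044,"rx":-3,"ry":0,"rz":0,"jaw":0.0875},{"dx":0,"dy":0.17,"dz":0.06,"rx":-4,"ry":0,"rz":0,"jaw":0.0875},{"dx":0,"dy":0.215,"dz":0.075,"rx":-5,"ry":0,"rz":0,"jaw":0.0875},{"dx":0,"dy":0.26,"dz":0.091,"rx":-6,"ry":0,"rz":0,"jaw":0.0875},{"dx":0,"dy":0.305,"dz":0.107,"rx":-7,"ry":0,"rz":0,"jaw":0.0875},{"dx":0,"dy":0.35,"dz":0.122,"rx":-7.7,"ry":0,"rz":0,"jaw":0.0875}]';python3 -m jog '[{"dx":0,"dy":0.015,"dz":0.005,"rx":0,"ry":0,"rz":0,"jaw":0.0875},{"dx":0,"dy":0.015,"dz":0.005,"rx":0,"ry":0,"rz":0,"jaw":0.0875}]'; python3 -c "
from h import *
print(get_state()['opening'],get_state()['qpos'].round(2),rowto((402.8,-237,40),np.radians(100)))
c=camera('wrist');cv2.imwrite('pics/w4.png',c['color']);print(np.round(proj(c,(402.8,-237,64)),1))"
```

```text
time: 20.35
tool_pos: [412.1, -217.5, 171.7]
tool_rot: [-3.105, 1.561, 0.212]
force: [1.4, -0.0, 0.8]
opening: 87.7
time: 20.55
tool_pos: [408.7, -236.1, 171.5]
tool_rot: [3.076, 1.562, 0.104]
force: [0.4, 0.2, 0.4]
opening: 87.1
87.0672039549807 [ 0.5   0.23 -0.09  2.04  0.02  0.86 -1.  ] d 0.1314 -0.0002 0.0072  r -0.27 -0.53 -0.04
[275.5 222.8]
```

View pics/w4.png

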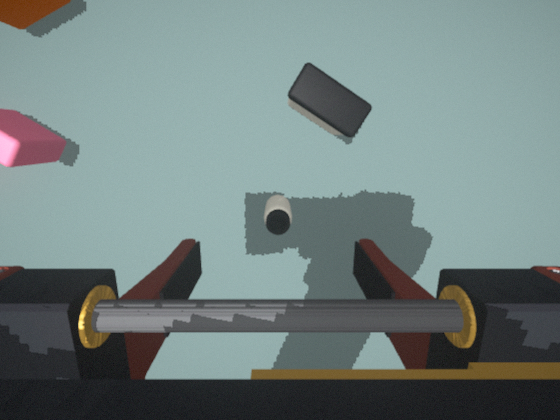

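```bash
python3 -m jog '[{"dx":0.01,"dy":0,"dz":0.006,"rx":-0.3,"ry":-0.5,"rz":0,"jaw":0.0875},{"dx":0.04,"dy":0,"dz":0.007,"rx":-0.3,"ry":-0.5,"rz":0,"jaw":0.0875},{"dx":0.08,"dy":0,"dz":0.007,"rx":-0.3,"ry":-0.5,"rz":0,"jaw":0.0875},{"dx":0.115,"dy":0,"dz":0.007,"rx":-0.3,"ry":-0.5,"rz":0,"jaw":0.06},{"dx":0.1315,"dy":0,"dz":0.007,"rx":-0.3,"ry":-0.5,"rz":0,"jaw":0.04},{"dx":0.1315,"dy":0,"dz":0.007,"rx":-0.3,"ry":-0.5,"rz":0,"jaw":0.03},{"dx":0.1315,"dy":0,"dz":0.007,"rx":-0.3,"ry":-0.5,"rz":0,"jaw":0.01},{"dx":0.1315,"dy":0,"dz":0.007,"rx":-0.3,"ry":-0.5,"rz":0,"jaw":0.01}]'; python3 -c "
from h import *
print(get_state()['opening'],rowto((402.8,-237,40),np.radians(100)))"
```

```text
time: 21.4
tool_pos: [404.5, -234.6, 40.8]
tool_rot: [2.932, 1.569, -0.031]
force: [-0.7, 0.8, 0.9]
opening: 50.8
50.79011976726409 d 0.0008 0.0021 0.0021  r 0.24 -0.11 -0.02
```

```bash
python3 -m jog '[{"dx":0.001,"dy":0.002,"dz":0.002,"rx":0,"ry":0,"rz":0,"jaw":0.01},{"dx":0.001,"dy":0.002,"dz":0.002,"rx":0,"ry":0,"rz":0,"jaw":0.01},{"dx":0.001,"dy":0.002,"dz":0.002,"rx":0,"ry":0,"rz":0,"jaw":0.01},{"dx":0.001,"dy":0.002,"dz":0.002,"rx":0,"ry":0,"rz":0,"jaw":0.01},{"dx":0.001,"dy":0.002,"dz":0.002,"rx":0,"ry":0,"rz":0,"jaw":0.01},{"dx":0.001,"dy":0.002,"dz":0.002,"rx":0,"ry":0,"rz":0,"jaw":0.01},{"dx":0.001,"dy":0.002,"dz":0.002,"rx":0,"ry":0,"rz":0,"jaw":0.01}]'
```

```text
time: 22.1
tool_pos: [403.2, -237.2, 40.2]
tool_rot: [2.77, 1.568, -0.193]
force: [-0.7, -0.9, 5.8]
opening: 25.6
```

```bash
python3 -m jog '[{"dx":-0.03,"dy":0,"dz":0,"rx":0,"ry":0,"rz":0,"jaw":0.01},{"dx":-0.07,"dy":0,"dz":0,"rx":0,"ry":0,"rz":0,"jaw":0.01},{"dx":-0.11,"dy":0,"dz":0,"rx":0,"ry":0,"rz":0,"jaw":0.01},{"dx":-0.13,"dy":0,"dz":0,"rx":0,"ry":0,"rz":0,"jaw":0.01},{"dx":-0.13,"dy":0,"dz":0,"rx":0,"ry":0,"rz":0,"jaw":0.01}]'; python3 -c "
from h import *
print(get_state()['opening'],rowto((608.3,141,170),np.radians(92)))"
```

```text
time: 22.6
tool_pos: [404.3, -237.8, 173.1]
tool_rot: [2.589, 1.563, -0.374]
force: [0.4, -0.3, -0.5]
opening: 25.4
25.423555530235575 d 0.0035 -0.3367 -0.2679  r 8.22 -0.41 -0.22
```

```bash
python3 -m jog '[{"dx":0,"dy":-0.028,"dz":-0.022,"rx":1,"ry":-0.4,"rz":-0.2,"jaw":0.01},{"dx":0,"dy":-0.063,"dz":-0.05,"rx":2,"ry":-0.4,"rz":-0.2,"jaw":0.01},{"dx":0,"dy":-0.098,"dz":-0.078,"rx":3,"ry":-0.4,"rz":-0.2,"jaw":0.01},{"dx":0,"dy":-0.133,"dz":-0.106,"rx":4,"ry":-0.4,"rz":-0.2,"jaw":0.01},{"dx":0,"dy":-0.168,"dz":-0.134,"rx":5,"ry":-0.4,"rz":-0.2,"jaw":0.01},{"dx":0,"dy":-0.203,"dz":-0.162,"rx":6,"ry":-0.4,"rz":-0.2,"jaw":0.01},{"dx":0,"dy":-0.238,"dz":-0.19,"rx":7,"ry":-0.4,"rz":-0.2,"jaw":0.01},{"dx":0,"dy":-0.273,"dz":-0.218,"rx":8,"ry":-0.4,"rz":-0.2,"jaw":0.01}]'; python3 -c "
from h import *
print(get_state()['opening'],rowto((608.3,141,168),np.radians(92)))"
```

```text
time: 23.4
tool_pos: [570.4, 71.1, 171.7]
tool_rot: [0.256, 1.569, -2.848]
force: [1.9, -0.4, -0.6]
opening: 25.1
25.147675584035753 d 0.0036 -0.0684 -0.0406  r 0.18 0.11 -0.03
```

```bash
python3 -m jog '[{"dx":0,"dy":-0.035,"dz":-0.02,"rx":0,"ry":0,"rz":0,"jaw":0.01},{"dx":0,"dy":-0.06,"dz":-0.036,"rx":0,"ry":0,"rz":0,"jaw":0.01},{"dx":0,"dy":-0.0684,"dz":-0.0406,"rx":0,"ry":0,"rz":0,"jaw":0.01},{"dx":0,"dy":-0.0684,"dz":-0.0406,"rx":0,"ry":0,"rz":0,"jaw":0.01},{"dx":0,"dy":-0.0684,"dz":-0.0406,"rx":0,"ry":0,"rz":0,"jaw":0.01}]'; python3 -c "
from h import *
print(get_state()['opening'],rowto((608.3,141,53),np.radians(92)))
c=camera('wrist');cv2.imwrite('pics/p4w.png',c['color'])
c=camera('scene');cv2.imwrite('pics/p4s.png',c['color'])
"
```

```text
time: 23.9
tool_pos: [607.6, 139.1, 170.6]
tool_rot: [0.48, 1.567, -2.625]
force: [-0.5, -0.9, -1.2]
opening: 25.4
25.432377909839392 d 0.1176 -0.0021 -0.0012  r 0.11 0.21 -0.11
```

View pics/p4w.png

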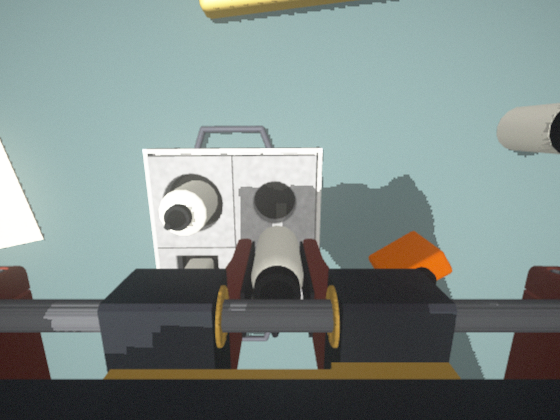

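View pics/p4s.png

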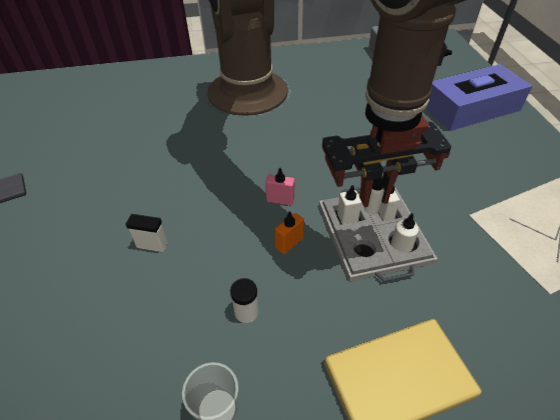

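```bash
python3 -m jog '[{"dx":0.02,"dy":-0.002,"dz":-0.001,"rx":0,"ry":0.2,"rz":-0.1,"jaw":0.01},{"dx":0.05,"dy":-0.002,"dz":-0.001,"rx":0,"ry":0.2,"rz":-0.1,"jaw":0.01},{"dx":0.08,"dy":-0.002,"dz":-0.001,"rx":0,"ry":0.2,"rz":-0.1,"jaw":0.01},{"dx":0.105,"dy":-0.002,"dz":-0.001,"rx":0,"ry":0.2,"rz":-0.1,"jaw":0.01},{"dx":0.115,"dy":-0.002,"dz":-0.001,"rx":0,"ry":0.2,"rz":-0.1,"jaw":0.01},{"dx":0.1175,"dy":-0.002,"dz":-0.001,"rx":0,"ry":0.2,"rz":-0.1,"jaw":0.01},{"dx":0.1175,"dy":-0.002,"dz":-0.001,"rx":0,"ry":0.2,"rz":-0.1,"jaw":0.01}]'; python3 -c "
from h import *
print(get_state()['opening'],rowto((608.3,141,46),np.radians(92)))"
```

```text
time: 24.7
tool_pos: [609.0, 140.1, 54.7]
tool_rot: [-3.077, 1.569, 0.1]
force: [-0.5, -0.4, -0.6]
opening: 25.8
25.75647867108649 d 0.0087 -0.0010 0.0007  r -0.01 -0.10 0.01
```

```bash
python3 -m jog '[{"dx":0.003,"dy":-0.001,"dz":0.001,"rx":0,"ry":0,"rz":0,"jaw":0.01},{"dx":0.006,"dy":-0.001,"dz":0.001,"rx":0,"ry":0,"rz":0,"jaw":0.01},{"dx":0.008,"dy":-0.001,"dz":0.001,"rx":0,"ry":0,"rz":0,"jaw":0.01},{"dx":0.009,"dy":-0.001,"dz":0.001,"rx":0,"ry":0,"rz":0,"jaw":0.01},{"dx":0.009,"dy":-0.001,"dz":0.001,"rx":0,"ry":0,"rz":0,"jaw":0.01}]'
```

```text
time: 25.2
tool_pos: [608.2, 141.1, 46.3]
tool_rot: [-3.097, 1.568, 0.079]
force: [-1.4, -1.1, 4.9]
opening: 25.2
```

```bash
python3 -m jog '[{"dx":0,"dy":0,"dz":0,"rx":0,"ry":0,"rz":0,"jaw":0.03},{"dx":0,"dy":0,"dz":0,"rx":0,"ry":0,"rz":0,"jaw":0.05},{"dx":0,"dy":0,"dz":0,"rx":0,"ry":0,"rz":0,"jaw":0.05},{"dx":0,"dy":0,"dz":0,"rx":0,"ry":0,"rz":0,"jaw":0.05},{"dx":0,"dy":0,"dz":0,"rx":0,"ry":0,"rz":0,"jaw":0.05},{"dx":-0.03,"dy":0,"dz":0,"rx":0,"ry":0,"rz":0,"jaw":0.05},{"dx":-0.07,"dy":0,"dz":0,"rx":0,"ry":0,"rz":0,"jaw":0.05},{"dx":-0.115,"dy":0,"dz":0,"rx":0,"ry":0,"rz":0,"jaw":0.05}]'; python3 -m jog '[{"dx":-0.04,"dy":0.05,"dz":0,"rx":0,"ry":0,"rz":0,"jaw":0.05},{"dx":-0.06,"dy":0.1,"dz":0.04,"rx":0,"ry":0,"rz":0,"jaw":0.05},{"dx":-0.06,"dy":0.15,"dz":0.08,"rx":0,"ry":0,"rz":0,"jaw":0.05},{"dx":-0.06,"dy":0.2,"dz":0.1,"rx":0,"ry":0,"rz":0,"jaw":0.05},{"dx":-0.06,"dy":0.25,"dz":0.1,"rx":0,"ry":0,"rz":0,"jaw":0.05},{"dx":-0.06,"dy":0.3,"dz":0.1,"rx":0,"ry":0,"rz":0,"jaw":0.05},{"dx":-0.06,"dy":0.3,"dz":0.1,"rx":0,"ry":0,"rz":0,"jaw":0.05},{"dx":-0.06,"dy":0.3,"dz":0.1,"rx":0,"ry":0,"rz":0,"jaw":0.05}]'; python3 -c "
from h import *
c=camera('top');cv2.imwrite('pics/ft.png',c['color'])
c=camera('scene');cv2.imwrite('pics/fs.png',cv2.resize(c['color'][130:330,110:450],None,fx=2.2,fy=2.2,interpolation=cv2.INTER_CUBIC))
cv2.imwrite('pics/fsraw.png',c['color'])
"
```

```text
time: 26.0
tool_pos: [607.1, 140.8, 161.5]
tool_rot: [0.885, 1.57, -2.221]
force: [0.9, -0.5, -0.2]
opening: 50.0
time: 26.8
tool_pos: [516.2, -169.4, 221.8]
tool_rot: [1.444, 1.567, -1.671]
force: [0.4, 0.1, 0.4]
opening: 50.0
```

View pics/ft.png

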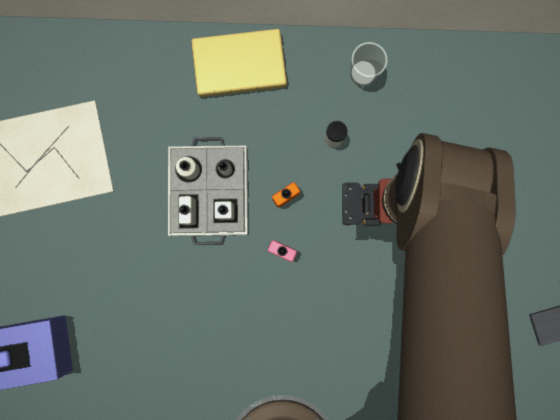

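View pics/fs.png

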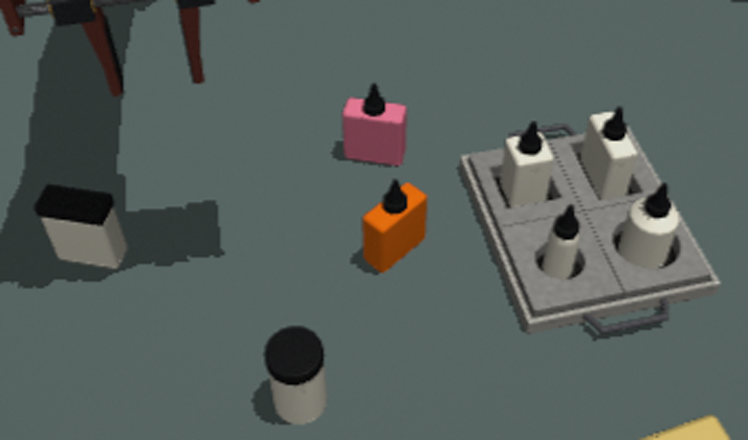

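All four bottles stand in their cells and the lidded ones look unmoved. I check the centres with numbers before handing in.

```bash
python3 - <<'E'
from h import *
t=camera("top");im=t["color"];k=4
s=cv2.imread('pics/fsraw.png');sc=camera("scene");s=sc["color"]
for n,u,v,z,cell in[("thick",187,166,76,(604.9,221)),("slim",225,168,70,(608.3,141.2)),("sq",223,210,76,(516.2,137.3)),("obl",185,210,76,(513.1,217.2))]:
    if n=="slim":
        print("slim expected nozzle px",np.round(proj(t,(*cell,z)),1),"seen ~225,168")
    else:
        r=7;g=cv2.resize(im[v-r:v+r,u-r:u+r],None,fx=k,fy=k,interpolation=cv2.INTER_CUBIC)
        m=g.max(2)<60;ys,xs=np.nonzero(m)
        p=onz(t,(xs.mean()+.5)/k-.5+u-r,(ys.mean()+.5)/k-.5+v-r,z);print(n,p.round(1),"err",(p[:2]-cell).round(1))
    e=proj(sc,(*cell,z+22));U,V=int(e[0]),int(e[1])
    g=cv2.resize(s[V-12:V+12,U-12:U+12],None,fx=k,fy=k,interpolation=cv2.INTER_CUBIC)
    ys,xs=np.nonzero(g.max(2)<48);y=ys.min();x=xs[ys<=y+3].mean()
    print("  scene tip",np.round(((x+.5)/k-.5+U-12,(y+.5)/k-.5+V-12),1),"expected if centred, resting",np.round(e,1))
# lidded
def c(u,v,r,z):
    g=im[v-r:v+r,u-r:u+r].max(2)<60;ys,xs=np.nonzero(g);return onz(t,xs.mean()+u-r,ys.mean()+v-r,z).round(1)
print("lr",c(336,131,13,76))
E
```

```text
thick [604.4 218.9  76. ] err [-0.5 -2.1]
  scene tip [411.5 213.1] expected if centred, resting [411.2 213.2]
slim expected nozzle px [222.3 165. ] seen ~225,168
  scene tip [360.5 213.9] expected if centred, resting [368.9 223.4]
sq [514.8 136.5  76. ] err [-1.4 -0.8]
  scene tip [352.1 185.1] expected if centred, resting [351.8 185.7]
obl [512.6 215.8  76. ] err [-0.5 -1.4]
  scene tip [391.1 178.6] expected if centred, resting [391.  178.8]
lr [685.4 -95.8  76. ]
```

```bash
python3 -m jog '[{"dx":0,"dy":0,"dz":0,"rx":0,"ry":0,"rz":0,"jaw":0.05},{"dx":0,"dy":0,"dz":0,"rx":0,"ry":0,"rz":0,"jaw":0.05}]'; python3 -c "
from rig import workorder
print(workorder.job_done())"
```

```text
time: 27.2
tool_pos: [518.2, -159.4, 221.5]
tool_rot: [-1.244, 1.57, 1.937]
force: [-0.0, -0.3, -0.0]
opening: 50.0
the job is handed in; nothing more can be done
None
```

All four nozzle bottles are standing in their own cells. I handed the job in at about 27 s, with the gripper clear above the bench. Each bottle was lowered until it met the cell floor (5–14 N) and only then released.

- **Thick, square and oblong bottles:** the top view put them within about 2 mm of their cell centres. Their nozzle tips in the scene view were within 1 px of where an upright, resting bottle should show.
- **Slim bottle:** my automatic tip check disagreed, by about 8 px across and 10 px down. I think it picked up a dark hole in the neighbouring cell. By eye, the tip was at about (369.5, 224) against an expected (369, 223), so I took it as correctly placed. I did not measure its centre in the top view.
- **Lidded round bottle:** it measured at the same position as at the start.
- **Lidded oblong bottle:** the arm hid it in the last top view, so I checked it only by eye in the scene view, where it looked unmoved.

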